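# Pin the slide chamber shut and hold its seal

## Task

Lower the hinged blue lid of the slide chamber gently until you feel it rest on its rubber gasket, then take the red-knobbed locking pin from its stand and push it down through the hole in the lid into the chamber body until you feel it seat. Keep pressing down so that the lid stays squeezed fully shut with the pin fully home, and finish like that, still pressing: if you let go, the gasket lifts the lid again. Do not disturb the other things on the table.

Things in the scene. Friction and masses are not known exactly. Their poses are not given: they have to be found in the camera images.
- chamber: Base of the slide chamber, a low aluminium block 150 x 110 mm and 45 mm high, fixed to the table (its place and heading differ each time). Origin under its centre; x points to the hinge side, z up. The hinge line runs along its y at x = +77 mm, z = 45 mm. A glass slide lies in its recess.
- socket (a point): Mouth of the round blind hole in the top of the chamber base, 50 mm from the base's centre on the side away from the hinge (x = -50 mm, z = 45 mm). 12.5 mm diameter, 28 mm deep, with a hard floor. Axes as the base's.
- lid (a joint): Swing of the lid's hinge (rad). 0: down at its stop, the lid just touching its soft gasket and still 0.06 rad (8 mm at the front) open. Positive: open; starts at 0.84 to 1.29. The stiff hinge stays where it is left and takes 1 to 4 N to swing.
- gasket (a joint): Squeeze of the gasket (rad of lid angle; the lid stands at 0.06 + lid + gasket above the base top): 0 = not squeezed, -0.06 = squeezed fully, lid flat on the base, a hard stop (below -0.04 counts as shut). Springy: about 3 N at the pin hole to begin, 10 N fully shut; it springs back to 0 when let go.
- lid_hole (a point): Centre of the lid's round through hole, on its outer (top) face, 127 mm from the hinge line; 13.5 mm diameter, 12 mm deep. With the lid down it lies above the socket. x = along the lid to the hinge, z = out of the outer face. The lid is a blue plate, 150 mm (hinge to front) x 100 x 12 mm, with a clear window (flush within 1 mm) and a small lip in front.
- lid_push (a point): Middle of the lid's outer face, 102 mm from the hinge line, a flat place to push; axes as lid_hole.
- pin_knob (a point): Middle of the red knob of the loose locking pin (60 g). The knob is a cylinder 24 mm in diameter and 32 mm tall (16 mm above and below this point); under it a brass flange 32 mm in diameter and 4 mm thick, then a steel stem 10 mm in diameter and 40 mm long with a tapered tip. z = up along the pin. When the pin is home, the flange lies on the shut lid and the tip meets the floor of the socket.
- pin_tip (a point): Lower end of the pin's stem, 60 mm below pin_knob along the pin.
- pin_stand: Grey block 50 x 50 mm, 42 mm high, fixed, with a hole in which the pin stands upright at the start, its flange on the top. Origin under its centre. It stands nearer the robot than the chamber, on either side.
- bench_timer: Bench timer, 66 x 64 x 20 mm, origin under its centre; leave alone.
- small_beaker: Small clear beaker, 45 mm across, 59 mm high, origin under its centre; leave alone.
- sample_tube: Standing sample tube with a green cap, 34 mm across, 113 mm high, origin under its centre; leave alone.
- counter: Round hand counter, 46 mm across, 21 mm high, origin under its centre; leave alone.
Not all that is in view belongs to the job. Leave any turquoise look-alike of the part that bears pin_knob alone.

How it is judged:
On the way, in this order (a step that is already met when the one before it is completed fails the run):
1. the lid has been lowered onto its gasket, with the pin not yet in the socket (value of joint lid below 0.03 rad and horizontal distance between pin_tip and socket above 0.03 m), for 0.2 s.
2. the pin goes down through the lid's hole into the socket (horizontal distance between pin_tip and socket below 0.004 m and z of pin_tip in the frame of chamber below 0.033 m and value of joint lid below 0.03 rad), for 0.1 s.
At the end, for the whole second after the job is handed in: The pin stands in the socket through the lid (tip within 4 mm of the axis, 24 of 28 mm deep, within 0.12 rad of upright), the lid is down (joint below 0.03) and squeezed shut (gasket joint below -0.038 rad), and the robot still presses on pin or lid (over 2 N) (horizontal distance between pin_tip and socket below 0.004 m and z of pin_tip in the frame of chamber below 0.021 m and angle between the z axis of pin_tip and the z axis of chamber, either way round below 0.12 rad and value of joint gasket below -0.038 rad and value of joint lid below 0.03 rad and (contact force between any of the fingers, the arm and pin above 2 N or contact force between any of the fingers, the arm and lid above 2 N)); the arm keeps its last pose, push and grip.
It fails at once if the lid is slammed (faster than 3 rad/s) (velocity of joint lid below -3 rad/s).
It fails at once if the timer, beaker, tube or counter is moved more than 20 mm (distance of any of bench_timer, small_beaker, sample_tube, counter from where it was at the start of the episode above 0.02 m).
It fails at once if the sample tube or beaker is tipped over (angle between any of small_beaker, sample_tube's own z axis and vertical above 0.5 rad).
It also fails if it takes over 56 s, if anything falls off the work surface, if the arm or the gripper's body presses on something with over 40 N, if the wrist force passes 120 N, or if a joint passes its speed limit or range.

## Robot

A 6-joint arm with a two-finger parallel gripper is mounted at the origin on a cart in front of the work surface, level with it; the furniture and walls round the work are solid. World frame = base frame: x ahead of the robot, y to its left, z up, the work surface at z = 0. Lengths are in m, angles in rad, forces in N, time in s.
With the tool pointing down it reaches from about 0.35 to 0.8 m from the base axis. Payload 7.3 kg.
Tool frame: the origin (TCP) lies at the very end of the fingers, on their centre line; the grasp point (between the pads) lies 19 mm behind it; z points along the fingers, y is the direction in which the jaws open and shut (so a half turn about z gives the same grasp; the last joint's range is limited). The gripper opens to 85 mm and grips with 20 to 120 N. Pads are 22 mm wide; open, the fingers measure 114 mm over their backs; the gripper's body (76 mm by 85 mm) begins 54 mm behind the grasp point. The pads swing forward as they close: fully open they stand 13 mm farther back than shut.
Start: joints at [1.067, 0.342, 1.524, -0, 1.275, -0.146], TCP at [0.184, 0.492, 0.231] pointing down, gripper open.
Joint ranges: [-2.53, 2.53], [-0.77, 2.02], [0.04, 2.7], [-1, 4.14], [0.28, 2.66], [-3.11, 3.11]. Speed limits (rad/s): [2.57, 2.57, 3.14, 3.14, 3.14, 3.14].

## Interface

Orientations are given as [roll, pitch, yaw] about the fixed x, y, z axes, in that order (R = Rz(yaw) Ry(pitch) Rx(roll)).
In Python, from station import r gives the robot as it stands. The module is installed in compiled form; this text tells all that it offers.
- The arm moves only by the shell command python3 -m pendant 'ROWS' [FORCE]. ROWS is JSON, a list of rows, each a list of 3 entries, a list of its own where there are three numbers: the shift along the tool's x, y, z in cm, then the turn about the tool's z in degrees, then the finger opening in cm, from 0 to 8.54. In form: [[[x, y, z], turn, grip], ...]. A call has 1 to 8 rows; each row is the pose to reach, as a shift and turn from the pose commanded when the call began, along the tool's axes at that moment; what a row does not reach only later rows make up. A row lasts 1/8 s, in which the tool goes at most 62.5 mm and 10.7 degrees, less where a joint would pass 70% of its speed; a pose out of reach is approached as far as the arm can. A call with a gripper value outside its range is refused whole. The fingers move at their own pace and stop on an object; FORCE is the grip in N (left out, the last holds). Time passes only in rows, so rows that repeat a pose let the fingers close. It gives the time, the measured TCP pose, the force and the opening at its end, in the units of the state.
- r.read_state(): the state, without advancing time (a new reading comes with each control period).
- r.grab_frame(name): name is "scene" or "top"; returns a dict with "color" (384x512x3 uint8, red, green, blue), "z_map" (384x512 float32, m along the optical axis (not along the pixel's ray), 0 where there is no reading), "camera_matrix" (3x3 intrinsics, pixels), "D" ([k1, k2, p1, p2, k3] as OpenCV has them; the pictures are not rectified), "R" (3x3) and "t" (3): a world point X has camera coordinates R X + t. Camera axes: x right, y down, z forward; pixel columns grow to the right and rows downward; lengths in m; the calibration is good to about 2 mm. A picture is of the moment at which its call begins.
- r.sign_off(): hands the job in, once; it reports no verdict.
Trained networks look in the newest picture that a camera, given by its name, has taken for a name from the list of things; names that differ only in an ending like _2 or _b are one class to them, and where a whole thing is asked for, a point or a joint stands for the part that bears it (a point fixed in the world has none). Each returns a list of dicts, best first, with "conf" (0 to 1); they miss things now and then, are a little off and sometimes report something else, mostly with a low value. They report only what shows in the picture. A call takes as long as a camera call. They do not tell look-alikes from the thing itself.
- r.spot_in(camera, target): "at" ([column, row] in pixels, amid what is visible of it).
The state is a dict: "time": time; "joints": joint angles; "dq": joint speeds; "joint_torque": joint torques, N m; "position": TCP position; "ee_rot": TCP orientation; "ft_force": force on the tool from outside, world axes, zero at the start; "torque": the same for the moment, N m; "gripper_width": finger opening in m.
Only numpy, scipy, OpenCV 4.12 (cv2) and the standard library are available. Lean on these libraries where they do the work, as an engineer would, in place of code of your own. Each camera call takes 0.05 s, during which the arm holds its last target.

## Working session

There is one attempt and no reset: what is moved stays moved. The work goes in short steps, Python scripts to look and compute and a shell command to move; the robot and the scene stay as the last step left them, time stands still between calls to the robot, and variables do not carry over. Pictures are saved under pics/ and viewed, and the job is handed in when it is done.

```bash
mkdir -p pics; cat > h.py <<'E'
import numpy as np, cv2
from station import r
from scipy.spatial.transform import Rotation as Ro
def px2w(f,uv,z=None,d=None):
    K=np.array(f["camera_matrix"]);D=np.array(f["D"],float);R=np.array(f["R"]);t=np.array(f["t"])
    n=cv2.undistortPoints(np.array([[uv]],float),K,D)[0,0]
    ray=np.array([n[0],n[1],1.]);C=-R.T@t;w=R.T@ray
    if z is not None: return C+w*(z-C[2])/w[2]
    if d is None:
        u,v=int(round(uv[0])),int(round(uv[1]));p=f["z_map"][max(0,v-1):v+2,max(0,u-1):u+2];p=p[p>0]
        d=np.median(p) if len(p) else np.nan
    return C+w*d
def cloud(f):
    K=np.array(f["camera_matrix"]);D=np.array(f["D"],float);R=np.array(f["R"]);t=np.array(f["t"])
    h,w=f["z_map"].shape;u,v=np.meshgrid(np.arange(w),np.arange(h))
    n=cv2.undistortPoints(np.stack([u,v],-1).reshape(-1,1,2).astype(float),K,D)[:,0]
    z=f["z_map"].reshape(-1,1);P=np.hstack([n*z,z]);W=(P-t)@R
    W[z[:,0]<=0]=np.nan
    return W.reshape(h,w,3)
def w2px(f,X):
    rv=cv2.Rodrigues(np.array(f["R"],float))[0]
    return cv2.projectPoints(np.array(X,float).reshape(-1,1,3),rv,np.array(f["t"],float),np.array(f["camera_matrix"],float),np.array(f["D"],float))[0][:,0]
def save(f,name): cv2.imwrite("pics/"+name,cv2.cvtColor(f["color"],cv2.COLOR_RGB2BGR))
E
python3 - <<'E'
from h import *
np.set_printoptions(precision=4,suppress=True)
print(r.read_state())
for c in ["scene","top"]:
    f=r.grab_frame(c);save(f,c+"0.png");np.savez(c+"0.npz",**f)
    print(c,"cam at",-np.array(f["R"]).T@f["t"])
    for n in ["chamber","lid_hole","lid_push","lid","socket","pin_knob","pin_tip","pin_stand","bench_timer","small_beaker","sample_tube","counter"]:
        try:
            for d in r.spot_in(c,n)[:3]: print(n,round(d["conf"],2),np.round(d["at"],1),px2w(f,d["at"]))
        except Exception as e: print(n,e)
E
```

```text
{'time': 0.0, 'joints': array([ 1.067 ,  0.3427,  1.525 ,  0.    ,  1.2754, -0.146 ]), 'dq': array([ 0.0001,  0.0014, -0.0004, -0.0019, -0.0008, -0.0008]), 'joint_torque': array([ -0.0014, -43.3666, -24.601 ,  -0.0003,   0.0076,   0.    ]), 'position': array([0.1836, 0.4914, 0.2306]), 'ee_rot': array([-3.14  , -0.0002,  2.7838]), 'ft_force': array([ 0.8166, -0.1097, -0.1999]), 'torque': array([ 0.0374, -0.0293,  0.0058]), 'gripper_width': 0.0853512308457471}
scene cam at [0.2743 0.646  0.5836]
chamber 0.84 [221.1 197.9] [0.6143 0.0945 0.0408]
lid_hole 0.91 [209.4 168. ] [0.6324 0.1064 0.1286]
lid_hole 0.51 [280.2 156.4] [ 0.5539 -0.125   0.0448]
lid_hole 0.46 [291.  246.4] [0.406  0.1878 0.0659]
lid_push 0.57 [209.4 169. ] [0.6243 0.1188 0.1364]
lid_push 0.26 [326.2 180.9] [ 0.4165 -0.1122  0.0159]
lid 0.65 [210.5 167.7] [0.6217 0.1182 0.1402]
socket 0.85 [221.9 198.6] [0.6103 0.0977 0.0425]
socket 0.75 [279.8 158.2] [ 0.5545 -0.1244  0.0391]
pin_knob 0.76 [306.6 212.4] [0.4113 0.0777 0.0621]
pin_knob 0.57 [292.  246.4] [0.4042 0.187  0.0659]
pin_tip 0.8 [305.3 215.1] [0.4131 0.0787 
[... 493 characters left out ...]
.9] [0.6272 0.0874 0.1457]
lid_push 0.92 [235.1 134.7] [0.6193 0.0838 0.1509]
lid 0.97 [233.6 130.5] [0.6291 0.0867 0.1415]
socket 0.57 [240.2 155.6] [0.6096 0.08   0.0428]
pin_knob 0.72 [247.5 263.5] [0.4126 0.068  0.0755]
pin_knob 0.52 [189.4 265.6] [0.4106 0.1668 0.079 ]
pin_tip 0.75 [190.1 266.4] [0.4092 0.1656 0.0784]
pin_tip 0.48 [248.  261.9] [0.4152 0.067  0.0771]
pin_stand 0.58 [198.1 271.9] [0.3997 0.1563 0.0438]
bench_timer 0.68 [356.6 259.8] [ 0.4172 -0.1291  0.0191]
small_beaker 0.56 [360.9 183. ] [ 0.5618 -0.1477  0.0019]
sample_tube 0.7 [145.8 166.9] [0.576  0.2368 0.1137]
sample_tube 0.4 [187.5 266.6] [0.409  0.17   0.0789]
counter 0.62 [335.2 167.9] [ 0.5879 -0.0971  0.0217]
```

```bash
python3 -c "
import cv2
for c in ['scene','top']:
    i=cv2.imread(f'pics/{c}0.png'); cv2.imwrite(f'pics/{c}0b.png',cv2.resize(i[90:330,110:410],(750,600),interpolation=cv2.INTER_CUBIC))"
```

```text
(no output)
```

View pics/scene0b.png

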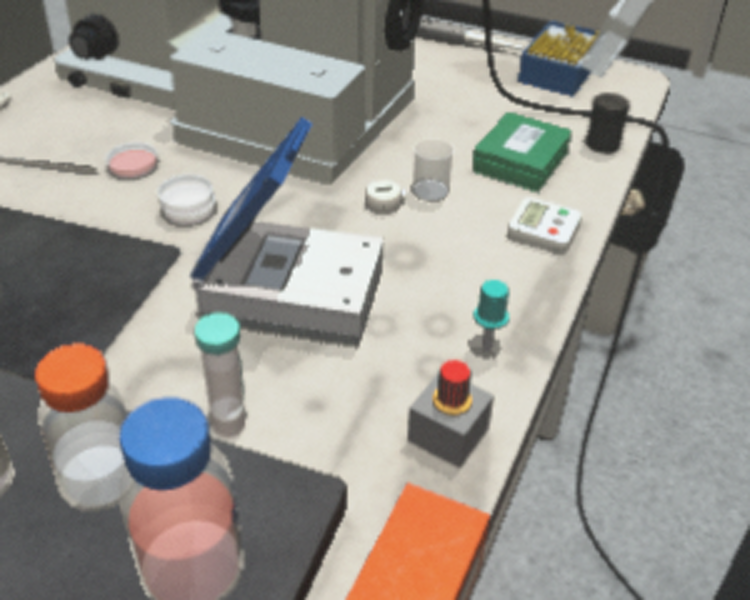

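View pics/top0b.png

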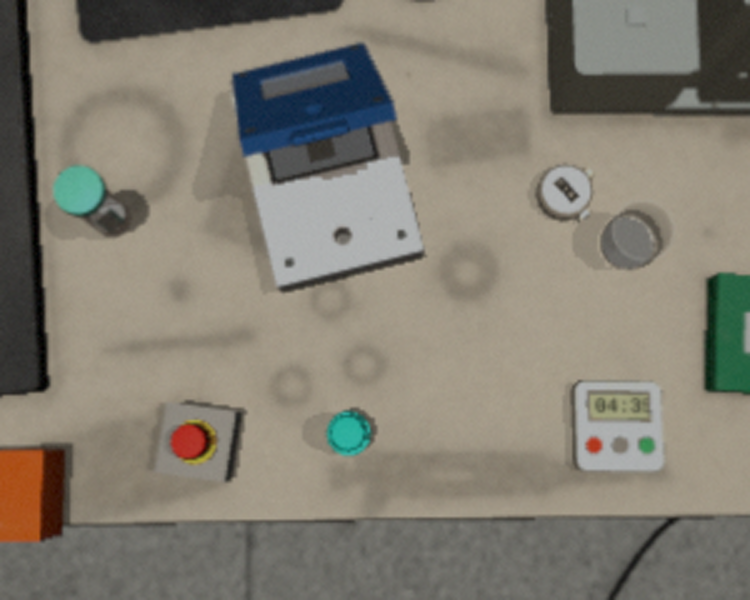

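The scene view shows the open blue lid with its hinge on the far side, the socket hole near the front of the white base top (top picture about 247,184) and the red pin in its grey stand (top about 186,266). The turquoise look-alike stands at about (249,263). I'll fit the chamber pose next.

```bash
python3 - <<'E'
from h import *
np.set_printoptions(precision=4,suppress=True)
for c in ["top","scene"]:
    f=dict(np.load(c+"0.npz"));W=cloud(f);col=f["color"].astype(int)
    # base top: white & z approx .045
    m=(abs(W[...,2]-.045)<.006)&(col.min(-1)>150)&(W[...,0]>.5)&(W[...,0]<.75)&(abs(W[...,1]-.08)<.12)
    n,l,s,cen=cv2.connectedComponentsWithStats(m.astype(np.uint8));k=1+np.argmax(s[1:,4])
    m=l==k;P=W[m];print(c,m.sum(),"z",np.median(P[:,2]))
    vs,us=np.nonzero(m);Q=np.array([px2w(f,(u,v),z=.045)[:2] for u,v in zip(us,vs)],np.float32)
    rect=cv2.minAreaRect(Q*1000);print(rect, cv2.boxPoints(rect))
    # lid: blue
    b=(col[...,2]>col[...,0]+40)&(col[...,2]>60)&(col[...,1]<col[...,2]-20)&(W[...,0]>.5)&(W[...,0]<.8)&(abs(W[...,1]-.09)<.12)
    P=W[b];P=P[np.isfinite(P).all(1)];
    for _ in range(4):
        ce=P.mean(0);U,S,V=np.linalg.svd(P-ce,full_matrices=False);nrm=V[2]*np.sign(V[2][2]);d=(P-ce)@nrm;P=P[abs(d)<2.0*d.std()+1e-4]
    print("lid",len(P),ce,"n",nrm,"tilt",np.arccos(nrm[2]),"rms",d.std(),P.min(0),P.max(0))
f=dict(np.load("top0.npz"))
i=f["color"];p=cv2.resize(i[140:215,200:300],(800,600),interpolation=cv2.INTER_CUBIC);cv2.imwrite("pics/z1.png",p[:,:,::-1])
i=dict(np.load("scene0.npz"))["color"];p=cv2.resize(i[135:231,180:308],(800,600),interpolation=cv2.INTER_CUBIC);cv2.imwrite("pics/z2.png",p[:,:,::-1])
E
```

```text
top 2281 z 0.04557516772726171
((579.9503173828125, 74.15220642089844), (97.99285888671875, 109.48905944824219), 12.693598747253418) [[520.122  116.7924]
 [544.1808   9.9793]
 [639.7786  31.512 ]
 [615.7198 138.3251]]
lid 1193 [0.634  0.0877 0.1345] n [0.7992 0.1874 0.5711] tilt 0.9629603222615316 rms 0.0009132751355186721 [0.5947 0.0337 0.0573] [0.6949 0.1442 0.1867]
scene 1044 z 0.043124839585184316
((602.1795654296875, 82.28462219238281), (145.69944763183594, 109.65386962890625), 13.383406639099121) [[518.6177 118.7604]
 [543.9988  12.0844]
 [685.7415  45.8089]
 [660.3604 152.4849]]
lid 252 [0.6246 0.0931 0.1435] n [0.7894 0.1902 0.5837] tilt 0.9475511839764523 rms 0.0014921044274602904 [0.5924 0.0334 0.0641] [0.6852 0.1431 0.1839]
```

View pics/z1.png

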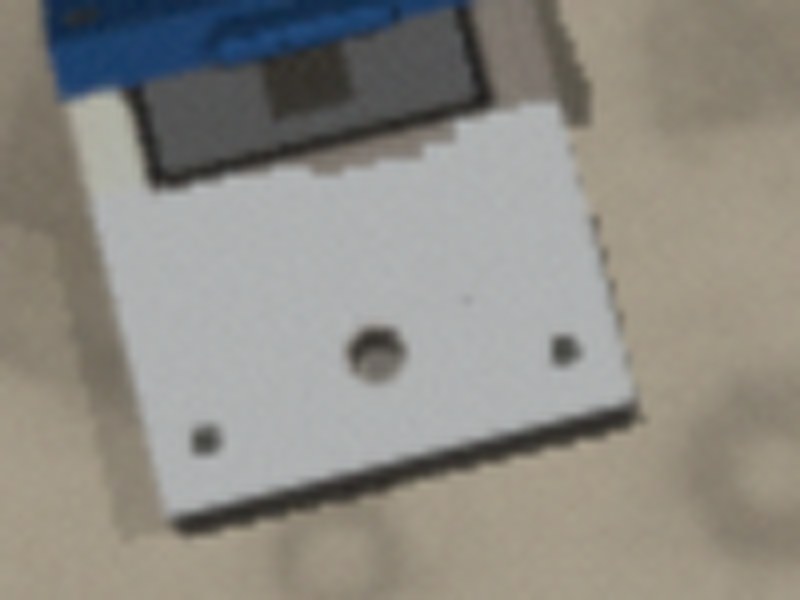

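View pics/z2.png

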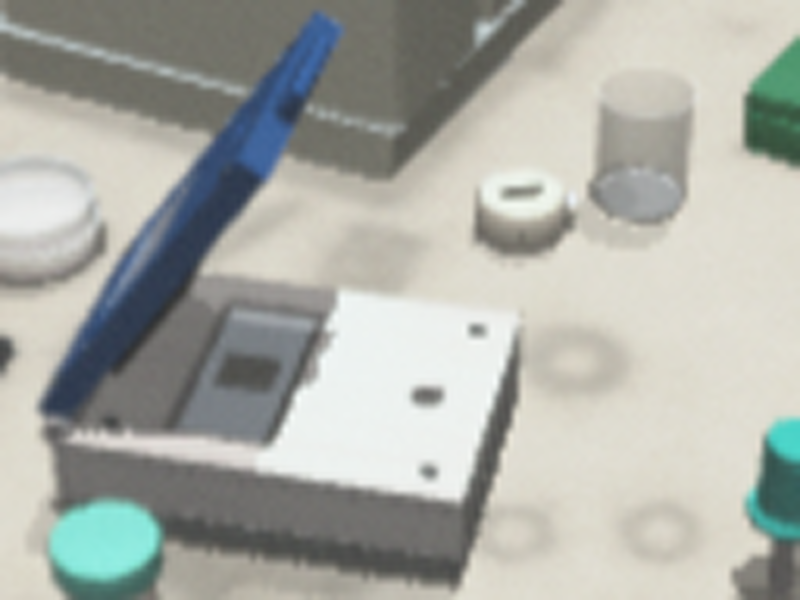

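```bash
python3 - <<'E'
from h import *
np.set_printoptions(precision=4,suppress=True)
ft=dict(np.load("top0.npz"));fs=dict(np.load("scene0.npz"))
print("sock top",px2w(ft,(246.7,183.7),z=.045),"scene",px2w(fs,(247.9,197.9),z=.045))
# dowels: baseline direction
for f,a,b in ((ft,(205,440),(565,349)),):
    g=lambda p:(200+(p[0]+.5)/8-.5,140+(p[1]+.5)/8-.5)
    A=px2w(f,g(a),z=.045);B=px2w(f,g(b),z=.045);d=A-B;print("dowels",A,B,np.linalg.norm(d),"heading",np.degrees(np.arctan2(-d[0],d[1])),(A+B)/2)
g=lambda p:(180+(p[0]+.5)/6.25-.5,135+(p[1]+.5)/6.25-.5)
A=px2w(fs,g((428,471)),z=.045);B=px2w(fs,g((477,330)),z=.045);d=A-B;print("dowels",A,B,np.linalg.norm(d),"heading",np.degrees(np.arctan2(-d[0],d[1])),(A+B)/2)
# red knob, top face z .078
for c,f in(("top",ft),("scene",fs)):
    col=f["color"].astype(int);W=cloud(f)
    m=(col[...,0]>90)&(col[...,1]<60)&(col[...,2]<70)&(abs(W[...,0]-.41)<.06)&(abs(W[...,1]-.17)<.06)
    P=W[m];print(c,m.sum(),P.min(0),P.max(0))
    T=P[P[:,2]>.074];print(" top face",T.mean(0),len(T))
    m2=m&(W[...,2]>.074);v,u=np.nonzero(m2);print(" px",u.mean(),v.mean(),px2w(f,(u.mean(),v.mean()),z=.078))
    m3=(abs(W[...,2]-.042)<.004)&(abs(W[...,0]-.40)<.05)&(abs(W[...,1]-.16)<.05);Q=W[m3][:,:2].astype(np.float32)*1000
    print(" stand",cv2.minAreaRect(Q))
R=Ro.from_euler("xyz",r.read_state()["ee_rot"]).as_matrix();print(R)
E
```

```text
sock top [0.5564 0.0685 0.045 ] scene [0.5556 0.0714 0.045 ]
dowels [0.5371 0.1078 0.045 ] [0.5567 0.0257 0.045 ] 0.08439975203581067 heading 13.451289285700293 [0.5469 0.0668 0.045 ]
dowels [0.5369 0.1089 0.045 ] [0.5556 0.0275 0.045 ] 0.08353709126874373 heading 12.955500732270155 [0.5463 0.0682 0.045 ]
top 144 [0.3984 0.164  0.0733] [0.4202 0.185  0.0829]
 top face [0.4099 0.1742 0.0785] 143
 px 185.06293706293707 266.0979020979021 [0.4099 0.1743 0.078 ]
 stand ((409.8330993652344, 174.45504760742188), (50.421875, 49.68821334838867), 81.36947631835938)
scene 34 [0.3991 0.1807 0.0505] [0.4188 0.1884 0.0753]
 top face [0.4087 0.1853 0.0746] 6
 px 290.5 242.0 [0.4078 0.1884 0.078 ]
 stand ((409.6549072265625, 175.4261932373047), (52.074485778808594, 50.79999542236328), 80.035888671875)
[[-0.9367  0.3502  0.0001]
 [ 0.3502  0.9367  0.0001]
 [-0.      0.0001 -1.    ]]
```

```bash
python3 - <<'E'
from h import *
np.set_printoptions(precision=3,suppress=True)
for c in ("top","scene"):
    W=cloud(dict(np.load(c+"0.npz")));P=W.reshape(-1,3);P=P[np.isfinite(P).all(1)]
    a=np.array([.1836,.4914]);b=np.array([.655,.0925]);d=(b-a)/np.linalg.norm(b-a)
    q=P[:,:2]-a;s=q@d;l=abs(q@[-d[1],d[0]])
    for k in np.arange(0,.8,.1):
        m=(s>k)&(s<k+.1)&(l<.09);print(c,round(k,1),m.sum(),P[m,2].max() if m.any() else None)
E
```

```text
top 0.0 1678 -0.737021022002138
top 0.1 1428 0.06598319083728803
top 0.2 4575 0.06748129343067337
top 0.3 5693 0.0829117395915544
top 0.4 5297 0.11701481073386527
top 0.5 5272 0.18671352434787614
top 0.6 3880 0.1786620933608536
top 0.7 4539 0.12432845291529902
scene 0.0 15218 0.5642984293761747
scene 0.1 808 0.06283291645034614
scene 0.2 4513 0.06443565650660622
scene 0.3 3620 0.07784714859826729
scene 0.4 3065 0.11327199213942998
scene 0.5 3334 0.1839322744788233
scene 0.6 1246 0.1747226588599526
scene 0.7 1242 0.1193982141501564
```

```bash
python3 -m pendant '[[[0,0,0],0,0],[[-7,-2.5,0],-10,0],[[-14,-5,0],-20,0],[[-20,-7.2,0],-30,0],[[-26,-9.3,0],-33.5,0]]' 30
```

```text
time: 1.92
position: [0.361, 0.3423, 0.2315]
ee_rot: [3.141, 0.001, -2.91]
ft_force: [1.0, 0.4, -0.1]
gripper_width: 0.0001
```

```bash
python3 -m pendant '[[[-3.5,-4.8,0],0,0],[[-7,-9.6,0],0,0],[[-10.5,-14.4,0],0,0],[[-14,-19,0],0,0],[[-17.5,-23.8,0],0,0],[[-21,-28.5,0],0,0],[[-22.9,-31.1,0],0,0],[[-22.9,-31.1,0],0,0]]'
```

```text
time: 2.92
position: [0.6542, 0.0896, 0.2302]
ee_rot: [-3.142, -0.001, -2.918]
ft_force: [-1.2, 0.8, -0.3]
gripper_width: 0.0001
```

```bash
python3 -m pendant '[[[0,0,4.5],0,0],[[0,0,8.5],0,0],[[1.2,0,9.2],0,0],[[2.4,0,9.9],0,0],[[3.5,0,10.8],0,0],[[4.4,0,11.8],0,0],[[5.2,0,12.8],0,0],[[5.8,0,14],0,0]]'
```

```text
time: 3.92
position: [0.5959, 0.0794, 0.0912]
ee_rot: [3.141, 0.001, -2.914]
ft_force: [-0.9, 0.7, 1.6]
gripper_width: -0.0002
```

```bash
python3 - <<'E'
from h import *
f=r.grab_frame("scene");save(f,"s1.png")
i=f["color"];cv2.imwrite("pics/s1z.png",cv2.resize(i[90:282,130:386],(800,600))[:,:,::-1])
E
```

```text
(no output)
```

View pics/s1z.png

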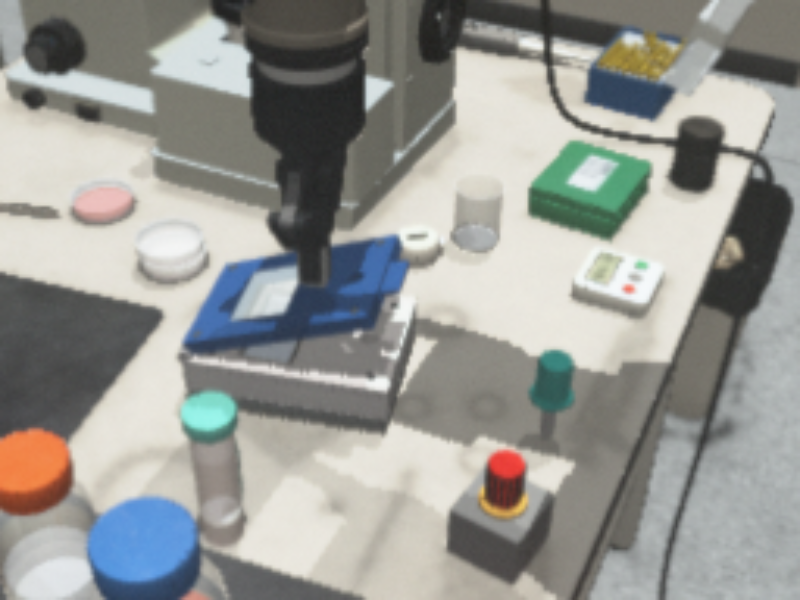

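The lid follows the closed fingertips and now stands at about 0.3 rad (crop about 315,270). I'll continue slowly until the gasket can be felt.

```bash
python3 -m pendant '[[[0.4,0,0.9],0,0],[[0.6,0,1.7],0,0],[[0.8,0,2.3],0,0],[[0.8,0,2.6],0,0],[[0.8,0,2.8],0,0]]'; python3 -m pendant '[[[0,0,0.15],0,0],[[0,0,0.3],0,0]]'
```

```text
time: 4.6
position: [0.5887, 0.0769, 0.0631]
ee_rot: [3.142, -0.0, -2.915]
ft_force: [-0.8, -1.1, 1.4]
gripper_width: -0.0001
time: 4.85
position: [0.5884, 0.0769, 0.0606]
ee_rot: [-3.142, -0.001, -2.915]
ft_force: [-4.7, -0.8, 6.9]
gripper_width: 0.0001
```

```bash
python3 -m pendant '[[[0,0,0.15],0,0],[[0,0,0.3],0,0],[[0,0,0.3],0,0],[[0,0,0.3],0,0]]'
```

```text
time: 5.35
position: [0.5881, 0.0767, 0.0583]
ee_rot: [-3.141, -0.001, -2.915]
ft_force: [-7.1, -1.1, 9.9]
gripper_width: -0.0
```

```bash
python3 -m pendant '[[[0,0,-2],0,0],[[0,0,-6],0,0],[[0,0,-10],0,0],[[5,4.5,-10],0,4.5],[[10,9,-10],0,4.5],[[15.2,13.5,-10],0,4.5],[[15.2,13.5,-9],0,4.5],[[15.2,13.5,-9],0,4.5]]'
python3 - <<'E'
from h import *
np.set_printoptions(precision=4,suppress=True)
for c in ("top","scene"):
    f=r.grab_frame(c);save(f,c+"2.png");np.savez(c+"2.npz",**f)
    i=f["color"];cv2.imwrite(f"pics/{c}2z.png",cv2.resize(i[90:282,130:386],(800,600))[:,:,::-1])
    for n in ("lid_hole","pin_knob"): print(c,n,[(round(d["conf"],2),np.round(d["at"],1),px2w(f,d["at"])) for d in r.spot_in(c,n)])
print(r.read_state()["position"])
E
```

```text
time: 6.35
position: [0.4094, 0.1748, 0.1473]
ee_rot: [3.141, -0.0, -2.913]
ft_force: [-0.1, -0.6, -0.6]
gripper_width: 0.045
top lid_hole [(0.64, array([242. , 158.1]), array([0.6003, 0.076 , 0.0624]))]
top pin_knob [(0.53, array([247.8, 263.7]), array([0.4122, 0.0674, 0.0772]))]
scene lid_hole [(0.68, array([228.2, 189. ]), array([0.6036, 0.0781, 0.0595]))]
scene pin_knob [(0.79, array([291.3, 244.2]), array([0.4062, 0.1866, 0.0708])), (0.53, array([306.6, 213.9]), array([0.4109, 0.0775, 0.0577])), (0.17, array([227.4, 191.6]), array([0.5995, 0.0893, 0.0613]))]
[0.4113 0.1739 0.1474]
```

View pics/top2z.png

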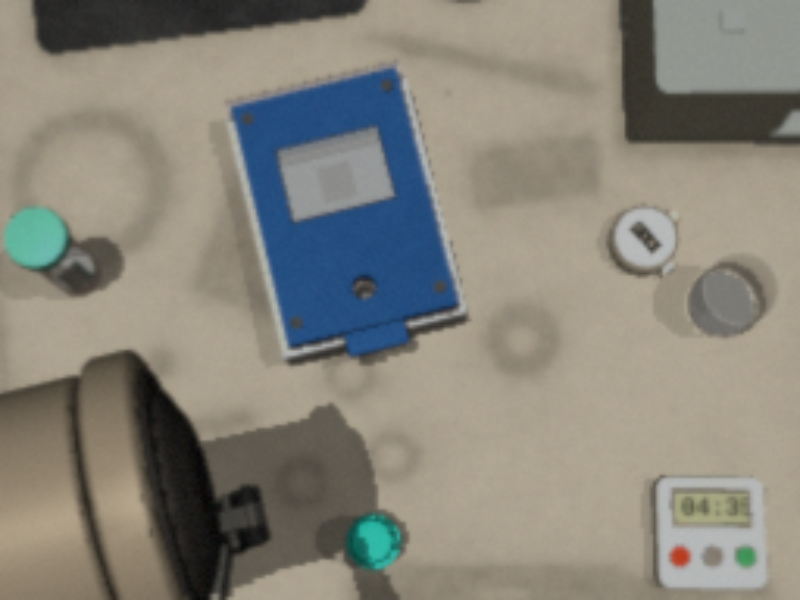

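View pics/scene2z.png

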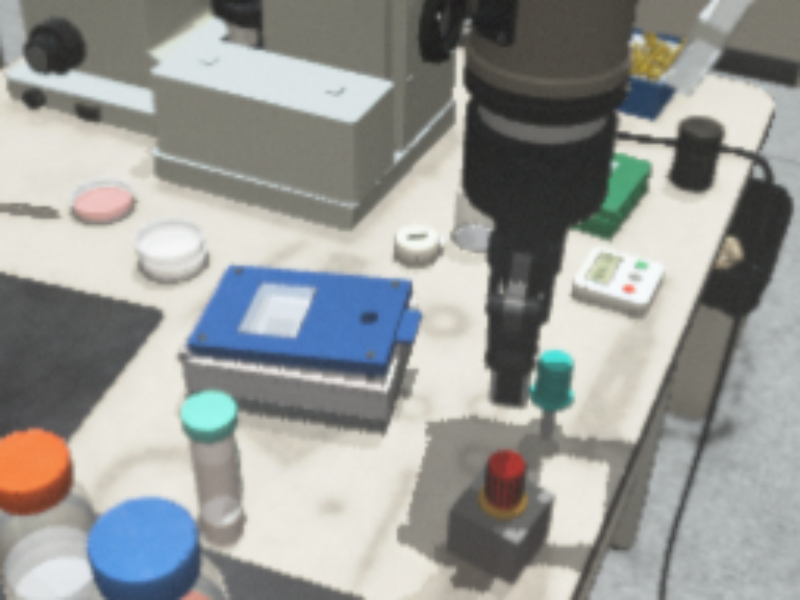

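```bash
python3 - <<'E'
from h import *
np.set_printoptions(precision=4,suppress=True)
for c,px in (("top",(246.3,181.8)),("scene",(130+370/3.125-.34,90+318/3.125-.34))):
    f=dict(np.load(c+"2.npz"));W=cloud(f);col=f["color"].astype(int)
    b=(col[...,2]>col[...,0]+40)&(col[...,2]>60)&(col[...,1]<col[...,2]-20)&(W[...,0]>.52)&(W[...,0]<.8)&(abs(W[...,1]-.09)<.12)&(W[...,2]>.05)
    P=W[b]
    for _ in range(4):
        ce=P.mean(0);U,S,V=np.linalg.svd(P-ce,full_matrices=False);n=V[2]*np.sign(V[2][2]);d=(P-ce)@n;P=P[abs(d)<2.0*d.std()+1e-4]
    print(c,len(P),ce,"tilt",np.arccos(n[2]),"n",n)
    # z of plane at hole and at rear
    q=px2w(f,px,z=.0646);zp=lambda x,y:ce[2]-(n[0]*(x-ce[0])+n[1]*(y-ce[1]))/n[2]
    print(" hole",q,"plane z there",zp(*q[:2]),"at hinge",zp(.68,.098))
    crop=f["color"]
    g=cv2.cvtColor(f["color"],cv2.COLOR_RGB2GRAY)
    print(g[int(px[1])-3:int(px[1])+5,int(px[0])-4:int(px[0])+6])
print(r.read_state()["position"],r.read_state()["joints"])
E
```

```text
top 3227 [0.5993 0.0794 0.0626] tilt 0.06109832863021014 n [0.0595 0.0138 0.9981]
 hole [0.5565 0.0687 0.0646] plane z there 0.06534816569512102 at hinge 0.05758075205263704
[[ 69  67  56  47  40  40  52  66  70  71]
 [ 69  49  45  51  48  43  45  49  63  70]
 [ 62  51  76  99  81  79  70  60  60  70]
 [ 63  68  91  77  70  70  74  84  61  68]
 [ 69  83  72  55  54  57  65  74  75  71]
 [ 62  61  54  55  74  76  74  64  63  70]
 [ 69  68  54  68 105 104  94  71  71  69]
 [ 70  69  61  68  91  83  74  72  72  69]]
scene 1332 [0.6017 0.0836 0.0601] tilt 0.06266723259454286 n [0.0611 0.0139 0.998 ]
 hole [0.5552 0.0714 0.0646] plane z there 0.06309085245521459 at hinge 0.05508652393515394
[[114 113 112 112 111 110 112 113 114 112]
 [115 110 107 104 100 102 105 111 112 115]
 [111 102  82  75  74  73  87 111 113 114]
 [110  88  69  65  62  61  73 110 112 114]
 [112  89  70  71  67  70  86 110 112 113]
 [112 102  89  87  87  95 107 112 113 114]
 [115 112 110 113 113 111 113 113 113 115]
 [115 113 114 114 111 113 115 116 113 115]]
[0.4113 0.1739 0.1474] [ 0.2281  0.295   1.8537  0.      0.9922 -1.5685]
```

The lid lies on its gasket: the fitted tilt is 0.061–0.063 rad, so the lid joint is about 0. The hole is at about (0.556, 0.070). Now the pin.

```bash
python3 -m pendant '[[[0.1,0.1,4],0,4.5],[[0.1,0.1,7],0,4.5],[[0.1,0.1,8.5],0,4.0],[[0.1,0.1,9],0,2.9],[[0.1,0.1,9],0,2.9]]' 20; python3 -m pendant '[[[0,0,0.2],0,2.9],[[0,0,0.4],0,2.9],[[0,0,0.6],0,2.9]]'
```

```text
time: 7.28
position: [0.4095, 0.1749, 0.0574]
ee_rot: [3.142, 0.0, -2.915]
ft_force: [-0.2, 0.4, -0.1]
gripper_width: 0.0287
time: 7.65
position: [0.4092, 0.1751, 0.0515]
ee_rot: [3.142, 0.001, -2.915]
ft_force: [-0.6, -0.6, 0.2]
gripper_width: 0.0287
```

```bash
python3 -m pendant '[[[0,0,0.2],0,2.9],[[0,0,0.3],0,2.9],[[0,0,0.4],0,2.9]]';python3 -m pendant '[[[0,0,0.1],0,2.9],[[0,0,0.2],0,2.9],[[0,0,0.3],0,2.9]]'
```

```text
time: 8.02
position: [0.4091, 0.175, 0.0472]
ee_rot: [3.142, 0.0, -2.915]
ft_force: [0.8, -0.3, -0.7]
gripper_width: 0.0291
time: 8.4
position: [0.4092, 0.1751, 0.0452]
ee_rot: [3.142, 0.001, -2.915]
ft_force: [-5.5, -1.0, 20.8]
gripper_width: 0.029
```

The fingertips feel the flange at a TCP height of about 0.0455. I'll back off slightly and grip.

```bash
python3 -m pendant '[[[0,0,-0.25],0,2.9],[[0,0,-0.25],0,2.0],[[0,0,-0.25],0,2.0],[[0,0,-0.25],0,2.0],[[0,0,-0.25],0,2.0]]' 80;  python3 -m pendant '[[[0,0,-2],0,2.0],[[0,0,-6],0,2.0],[[0,0,-10],0,2.0]]'
python3 - <<'E'
from h import *
np.set_printoptions(precision=4,suppress=True)
print(r.read_state()["position"],r.read_state()["ft_force"],r.read_state()["torque"])
for c in ("top","scene"):
    f=r.grab_frame(c);np.savez(c+"3.npz",**f)
    i=f["color"];cv2.imwrite(f"pics/{c}3z.png",cv2.resize(i[150:294,220:412],(800,600))[:,:,::-1])
E
```

```text
time: 9.02
position: [0.4093, 0.1751, 0.0475]
ee_rot: [3.142, 0.001, -2.915]
ft_force: [-3.0, -0.6, 10.2]
gripper_width: 0.022
time: 9.4
position: [0.4087, 0.1749, 0.1476]
ee_rot: [3.142, -0.001, -2.915]
ft_force: [-0.4, -1.1, 0.5]
gripper_width: 0.022
[0.4087 0.1749 0.1476] [-0.3878 -1.135   0.4764] [ 0.05   -0.0315 -0.0326]
```

View pics/scene3z.png

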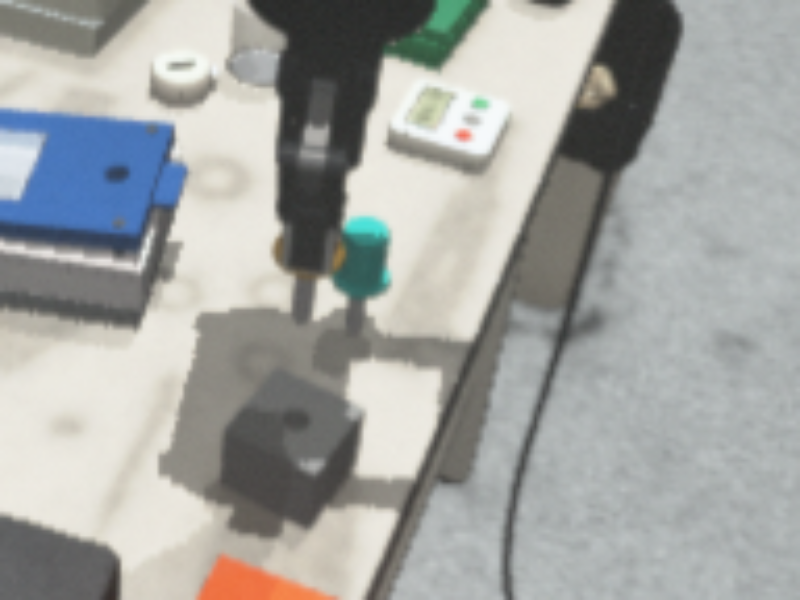

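```bash
python3 -m pendant '[[[-3,-3.4,0],0,2.0],[[-6,-6.8,0],0,2.0],[[-9,-10.2,0],0,2.0],[[-12,-13.5,0],0,2.0],[[-12,-13.5,1.0],0,2.0],[[-12,-13.5,2.0],0,2.0],[[-12,-13.5,2.0],0,2.0]]'
python3 - <<'E'
from h import *
np.set_printoptions(precision=4,suppress=True)
print(r.read_state()["position"],r.read_state()["ft_force"],r.read_state()["torque"])
for c in ("top","scene"):
    f=r.grab_frame(c);np.savez(c+"4.npz",**f)
    i=f["color"];cv2.imwrite(f"pics/{c}4z.png",cv2.resize(i[140:236,190:318],(800,600),interpolation=cv2.INTER_CUBIC)[:,:,::-1])
    print(w2px(f,[[.556,.0702,.0646],[.556,.0702,.0835]]))
E
```

```text
time: 10.38
position: [0.5546, 0.0713, 0.1253]
ee_rot: [3.141, -0.003, -2.914]
ft_force: [0.0, 0.1, 0.3]
gripper_width: 0.0219
[0.5546 0.0713 0.1253] [0.0005 0.1127 0.3039] [0.0168 0.0351 0.0216]
[[245.4689 182.0624]
 [245.1399 180.1606]]
[[247.9916 191.0257]
 [247.9949 184.549 ]]
```

View pics/scene4z.png

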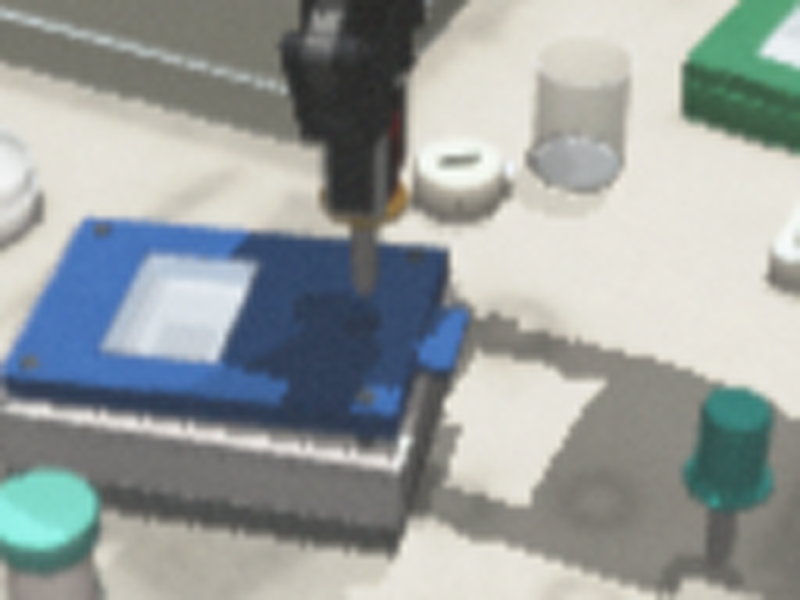

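View pics/top4z.png

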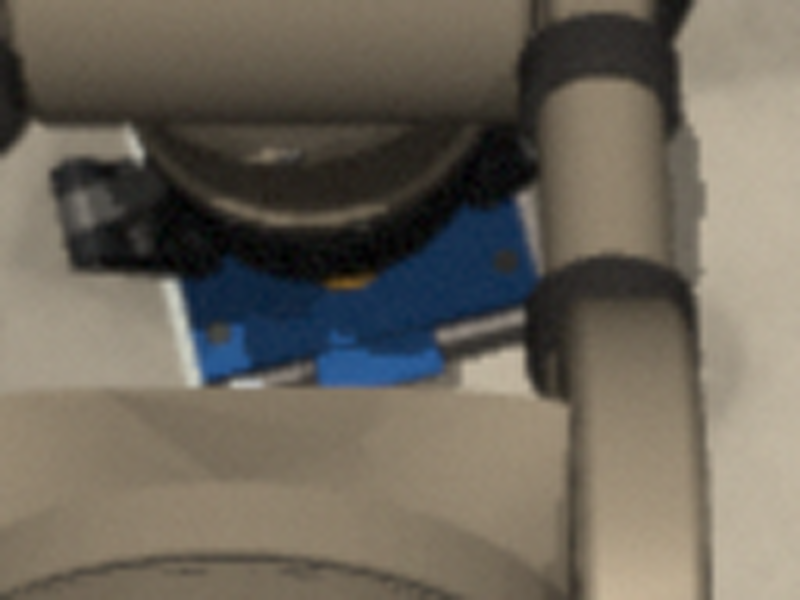

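```bash
python3 - <<'E'
from h import *
np.set_printoptions(precision=2,suppress=True)
for k,T in ((3,[.4087,.1749,.1476]),(4,[.5546,.0713,.1253])):
    f=dict(np.load(f"scene{k}.npz"));T=np.array(T)
    off=np.array([.0005,-.0005,0])
    top=T+off+[0,0,-.0015-.004]; tip=T+off+[0,0,-.0455]
    p=w2px(f,[top,tip]);print(k,p)
    c=p[1].astype(int);u0,v0=c[0]-16,c[1]-16
    i=f["color"][v0:v0+24,u0:u0+32];print(u0,v0)
    big=cv2.resize(i,(800,600),interpolation=cv2.INTER_NEAREST)[:,:,::-1].copy()
    for q in p: cv2.circle(big,(int((q[0]-u0+.5)*25),int((q[1]-v0+.5)*25)),6,(0,255,0),2)
    for s in (-.005,.005):
        d=np.array([.9,.44,0])*s
        for q in w2px(f,[top+d,tip+d]): cv2.circle(big,(int((q[0]-u0+.5)*25),int((q[1]-v0+.5)*25)),4,(255,255,0),2)
    cv2.imwrite(f"pics/tip{k}.png",big)
E
```

```text
3 [[295.09 212.51]
 [293.36 228.11]]
277 212
4 [[248.25 171.82]
 [248.23 186.09]]
232 170
```

View pics/tip3.png

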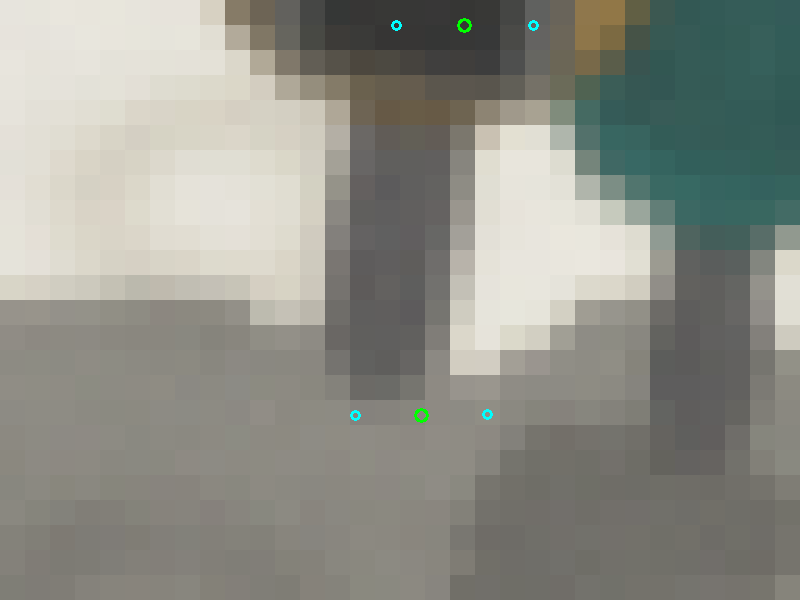

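View pics/tip4.png

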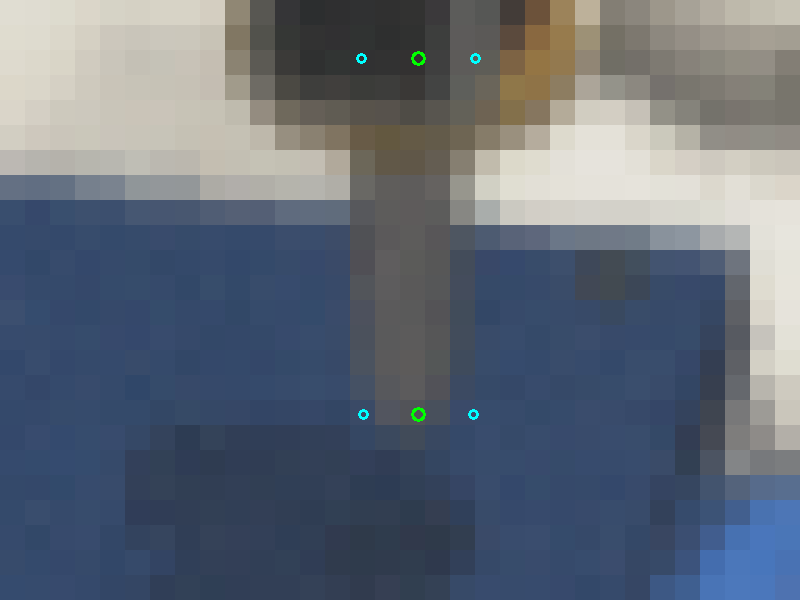

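```bash
python3 - <<'E'
from h import *
np.set_printoptions(precision=4,suppress=True)
for k in range(3):
    f=r.grab_frame("scene");s=r.read_state();print(s["time"],s["position"],s["ee_rot"],s["ft_force"])
np.savez("scene5.npz",**f)
T=s["position"];off=np.array([.0005,-.0005,0])
R=Ro.from_euler("xyz",s["ee_rot"]).as_matrix()
tip=T+R@[-.0006,0,.0455];p=w2px(f,[tip])[0];print(p)
h=dict(np.load("scene2.npz"))["color"]
a=[]
for im in (f["color"],h):
    a.append(cv2.resize(im[176:206,228:268],(400,300),interpolation=cv2.INTER_NEAREST)[:,:,::-1])
b=np.hstack(a).copy();cv2.circle(b,(int((p[0]-228+.5)*10),int((p[1]-176+.5)*10)),3,(0,255,0),1)
for x in (.5552,):
    q=w2px(f,[[.5552,.0714,.0646]])[0];cv2.circle(b,(400+int((q[0]-228+.5)*10),int((q[1]-176+.5)*10)),3,(0,255,0),1)
cv2.imwrite("pics/cmp5.png",b)
E
```

```text
10.525 [0.556  0.0711 0.1271] [ 3.1416  0.0003 -2.9137] [ 1.5823  0.5893 -1.147 ]
10.575 [0.5562 0.071  0.1273] [-3.1415  0.0008 -2.9139] [-0.1028  0.055  -0.4328]
10.625 [0.5563 0.0709 0.1273] [-3.1415  0.001  -2.914 ] [-0.02   -1.1097 -0.4836]
[247.4411 185.2145]
```

View pics/cmp5.png

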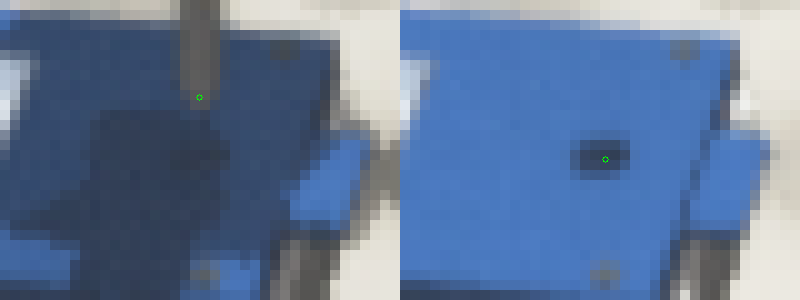

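```bash
python3 -m pendant '[[[0.08,-0.03,0.4],0,2],[[0.08,-0.03,1.0],0,2],[[0.08,-0.03,1.4],0,2],[[0.08,-0.03,1.6],0,2],[[0.08,-0.03,1.8],0,2],[[0.08,-0.03,2.0],0,2],[[0.08,-0.03,2.0],0,2]]' 100
```

```text
time: 11.5
position: [0.5556, 0.07, 0.1067]
ee_rot: [3.141, -0.0, -2.915]
ft_force: [-0.3, 0.5, -0.6]
gripper_width: 0.0223
```

```bash
python3 -m pendant '[[[0,0,0.2],0,2],[[0,0,0.4],0,2],[[0,0,0.6],0,2],[[0,0,0.8],0,2],[[0,0,0.8],0,2]]'
python3 - <<'E'
from h import *
np.set_printoptions(precision=4,suppress=True)
f=r.grab_frame("scene");s=r.read_state();print(s["time"],s["position"],s["ee_rot"],s["ft_force"],s["torque"])
cv2.imwrite("pics/s6.png",cv2.resize(f["color"][150:210,210:290],(800,600),interpolation=cv2.INTER_CUBIC)[:,:,::-1])
E
```

```text
time: 12.12
position: [0.5555, 0.07, 0.0986]
ee_rot: [3.141, -0.0, -2.915]
ft_force: [0.5, -0.3, -0.8]
gripper_width: 0.0218
12.175 [0.5556 0.07   0.0987] [ 3.1415 -0.0001 -2.9147] [-0.9569  0.4464 -0.9598] [-0.0417 -0.0119 -0.0494]
```

View pics/s6.png

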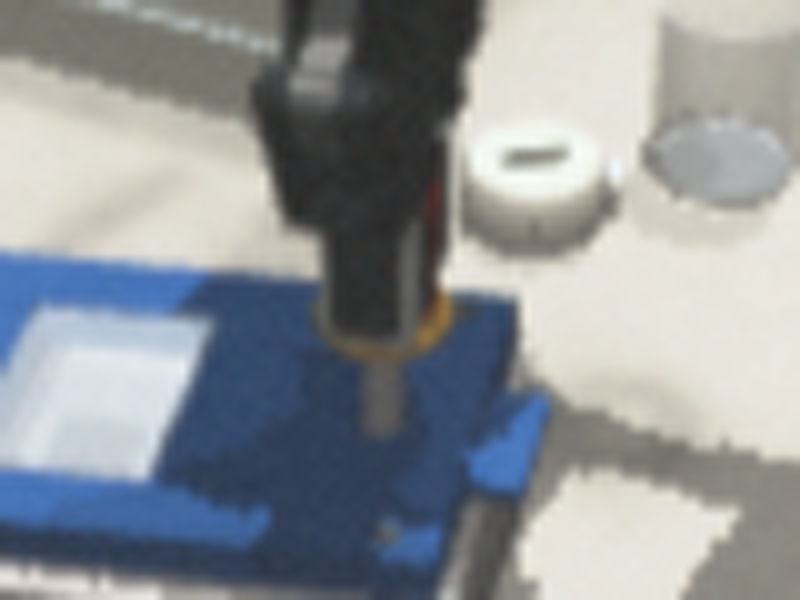

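The stem enters the lid hole cleanly (crop about 383,435), with no contact force and the tip about 11 mm below the lid face. I'll carry on down.

```bash
python3 -m pendant '[[[0,0,0.3],0,2],[[0,0,0.6],0,2],[[0,0,0.9],0,2],[[0,0,1.2],0,2],[[0,0,1.4],0,2]]'
```

```text
time: 12.8
position: [0.5555, 0.07, 0.0845]
ee_rot: [3.142, -0.0, -2.915]
ft_force: [-0.2, 0.4, -0.4]
gripper_width: 0.0219
```

```bash
python3 -m pendant '[[[0,0,0.3],0,2],[[0,0,0.6],0,2],[[0,0,0.9],0,2],[[0,0,1.2],0,2],[[0,0,1.4],0,2]]'; python3 -m pendant '[[[0,0,0.2],0,2],[[0,0,0.4],0,2],[[0,0,0.5],0,2]]'
```

```text
time: 13.42
position: [0.5556, 0.07, 0.0706]
ee_rot: [3.141, -0.0, -2.915]
ft_force: [-1.1, -0.6, 1.3]
gripper_width: 0.0221
time: 13.8
position: [0.5554, 0.07, 0.0659]
ee_rot: [3.142, -0.0, -2.915]
ft_force: [-3.1, -1.2, 5.2]
gripper_width: 0.0218
```

```bash
python3 -m pendant '[[[0,0,0.15],0,2],[[0,0,0.3],0,2],[[0,0,0.4],0,2],[[0,0,0.4],0,2]]'; python3 -m pendant '[[[0,0,0.1],0,2],[[0,0,0.2],0,2],[[0,0,0.2],0,2]]'
```

```text
time: 14.3
position: [0.5552, 0.0699, 0.0626]
ee_rot: [-3.142, -0.001, -2.915]
ft_force: [-5.7, -0.3, 9.7]
gripper_width: 0.0217
time: 14.68
position: [0.5555, 0.07, 0.0622]
ee_rot: [-3.141, 0.001, -2.914]
ft_force: [-9.7, -0.6, 22.4]
gripper_width: 0.0213
```

```bash
python3 -m pendant '[[[0,0,0.05],0,2],[[0,0,0.05],0,2],[[0,0,0.05],0,2],[[0,0,0.05],0,2]]'
python3 - <<'E'
from h import *
np.set_printoptions(precision=4,suppress=True)
for c in ("top","scene"):
    f=r.grab_frame(c);np.savez(c+"7.npz",**f)
    W=cloud(f);col=f["color"].astype(int)
    b=(col[...,2]>col[...,0]+25)&(col[...,2]>40)&(col[...,1]<col[...,2]-12)&(W[...,0]>.52)&(W[...,0]<.72)&(abs(W[...,1]-.09)<.09)&(W[...,2]>.045)&(W[...,2]<.075)
    P=W[b]
    for _ in range(4):
        ce=P.mean(0);U,S,V=np.linalg.svd(P-ce,full_matrices=False);n=V[2]*np.sign(V[2][2]);d=(P-ce)@n;P=P[abs(d)<2.0*d.std()+1e-4]
    print(c,len(P),ce,"n",n)
    for q in ("bench_timer","small_beaker","sample_tube","counter"):
        for e in r.spot_in(c,q)[:1]: print(q,round(e["conf"],2),np.round(e["at"],1))
s=r.read_state();print(s["time"],s["position"],s["ee_rot"],s["ft_force"],s["torque"])
cv2.imwrite("pics/s7.png",cv2.resize(f["color"][120:270,170:370],(800,600),interpolation=cv2.INTER_CUBIC)[:,:,::-1])
E
```

```text
time: 15.18
position: [0.5555, 0.07, 0.0622]
ee_rot: [-3.141, 0.001, -2.914]
ft_force: [-10.5, -2.3, 26.1]
gripper_width: 0.0219
top 170 [0.5486 0.0433 0.0571] n [-0.026  -0.0024  0.9997]
bench_timer 0.85 [355.8 256.9]
small_beaker 0.65 [360.2 181.6]
sample_tube 0.86 [145.2 168.4]
counter 0.77 [336.2 164.2]
scene 1207 [0.6084 0.0897 0.0549] n [-0.0017 -0.0008  1.    ]
bench_timer 0.92 [325.3 181.5]
small_beaker 0.54 [280.6 158.6]
sample_tube 0.9 [199.1 236.8]
counter 0.74 [260.5 168.7]
15.675 [0.5555 0.07   0.0622] [-3.1411  0.001  -2.9144] [-12.6359  -1.2655  25.6593] [-0.2684  1.9081  0.007 ]
```

View pics/s7.png

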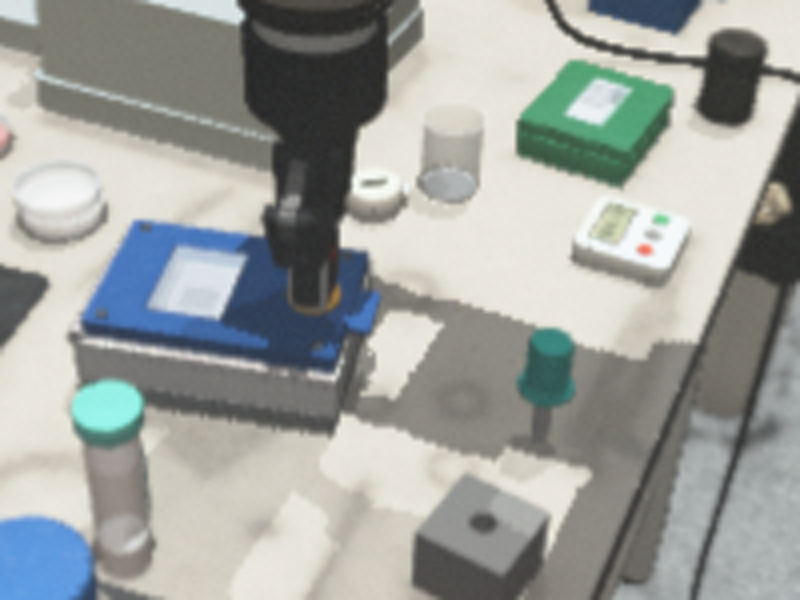

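The lid is flat (fitted tilt about 0.002 rad) and the flange lies on it (crop about 315,305). The press holds steady at about 26 N, and the other things are where they were. Handing in.

```bash
python3 - <<'E'
from h import *
print(r.sign_off())
s=r.read_state();print(s["time"],s["position"],s["ft_force"])
E
```

```text
the job is handed in; nothing more can be done
None
the job is handed in; nothing more can be done
```

The lid is shut, the locking pin is fully home, and the arm was still pressing down when I handed the job in at about 15.7 s. The sign-off gave no verdict.

- **Lid:** I lowered it with the closed fingertips until the gasket pushed back, up to about 10 N. Afterwards it stood at 0.061–0.063 rad, which means the lid joint was at about 0.
- **Pin:** I took the red-knobbed pin with the fingertips against its flange. It went through the lid hole and into the socket without contact force. The gasket then pushed back up to about 10 N, and the pin met a hard stop at the expected height: TCP 62.2 mm, tip about 17 mm above the table.
- **Final hold:** The last checks showed a steady 26 N downward press, with about 12 N sideways. In the scene camera the lid tilt was about 0.002 rad, so the gasket was fully squeezed.
- **Other things on the table:** The timer, beaker, tube and counter appeared at their starting places within detection noise. I did not touch the turquoise look-alike.

Some measurements disagreed:
- **Hole position:** The two cameras put the hole about 3 mm apart. I resolved that by comparing the stem and the hole in the scene picture with the arm's own position.
- **Lid tilt from above:** At the end the arm hid most of the lid from the top camera. Its fit there (170 points, tilt 0.026 rad the wrong way) is not reliable.

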